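# Pin the retaining bar of a sloped microplate stand

## Robot

A 6-joint arm with a two-finger parallel gripper is mounted at the origin on the work surface. World frame = base frame: x ahead of the robot, y to its left, z up, the work surface at z = 0. Lengths are in m, angles in degrees, forces in N, time in s.
With the tool pointing down it reaches from about 0.225 to 0.875 m from the base axis. Payload 3.4 kg.
Tool frame: the origin (TCP) lies midway between the tips of the shut fingers; the grasp point (between the pads) lies 19 mm behind it; z points along the fingers, y is the line along which they close (so a half turn about z gives the same grasp; the last joint's range is limited). The gripper opens to 85 mm and grips with 20 to 120 N. Pads are 22 mm wide; open, the fingers measure 114 mm over their backs; the gripper's body (76 mm by 85 mm) begins 54 mm behind the grasp point. The pads swing forward as they close: fully open they stand 13 mm farther back than shut.
Start: joints at [68.468, 15.808, 86.224, -0, 77.962, -6.933], TCP at [0.145, 0.556, 0.231] pointing down, gripper open.
Joint ranges: [-165.64, 165.64], [-43.16, 119.46], [12.63, 154.43], [-67.54, 247.53], [6.08, 155.33], [-154.97, 154.97]. Speed limits (degrees/s): [147.25, 147.25, 180, 180, 180, 180].

## Interface

Orientations are given as a 3x3 rotation matrix whose columns are the frame's x, y, z axes.
In Python, from bench import arm, eyes gives the robot as it stands.
- The arm moves only by the tool carry_out, never from a script. Its argument "deltas" is a list of rows, each a list of 4 numbers: the shift along the tool's x, y, z in mm, then the turn about the tool's z in degrees. A call has exactly 8 rows; each row shifts and turns the commanded pose from where the row before left it, along the tool's axes as they then stand; what a row does not reach is not made up. A row lasts 1/12 s, in which the tool goes at most 41.7 mm and 7.16 degrees, less where a joint would pass 70% of its speed; a pose out of reach is approached as far as the arm can. A call with a gripper value outside its range is refused whole. "gripper" is the opening, from 0 (shut) to 1 (fully open), set as the call begins (left out, the last holds). The fingers move at their own pace and stop on an object; "force" is the grip in N (left out, the last holds). Time passes only in rows, so rows that do not move let the fingers close, or fill a call up. It gives the time, the measured TCP pose, the force, the opening and the grip force at its end, in the units of the state.
- arm.get_obs(): the state, without advancing time (a new reading comes with each control period).
- eyes.camera(name): name is "scene" or "top"; returns a dict with "img" (480x640x3 uint8, red, green, blue), "K" (3x3 intrinsics, pixels), "origin" and "rotation" of the camera in the world. Camera axes: x right, y up, looking along -z (the intrinsics and any distortion apply to the point x, -y, -z); pixel columns grow to the right and rows downward; lengths in m; the calibration is good to about 2 mm. A picture is of the moment at which its call begins. There is no depth.
- arm.close_job(): hands the job in; it is judged then, once.
The state is a dict: "t": time; "joints": joint angles; "joint_vel": joint speeds; "joint_torque": joint torques, N m; "position": TCP position; "tcp_rot": TCP orientation; "contact_force": force on the tool from outside, world axes, zero at the start; "wrist_torque": the same for the moment, N m; "finger_gap": opening from 0.0 (shut) to 1.0 (fully open); "finger_force": force on a finger pad.
Only numpy, scipy, OpenCV 4.12 (cv2) and the standard library are available. Lean on these libraries where they do the work, as an engineer would, in place of code of your own. Each camera call takes 0.05 s, during which the arm holds its last target. There are 200 camera calls.

## Task

Secure the well plate on its sloped stand: swing the blue retaining bar shut so that its lug stands in the steel fork, then take the long red-headed pin from the grey block and push it through fork and lug until its flange sits fully home on the fork. Let go of it; leave the short green-headed pin in its hole and do not knock the other things on the bench about.

Things in the scene. Friction and masses are not known exactly. Their poses are not given: they have to be found in the camera images.
- stand: Grey metal stand, fixed, foot 150 x 260 mm; place and yaw vary. Its deck slopes 27.5 deg (0.48 rad), low edge towards the robot (-x). A white well plate 86 x 128 mm lies on the deck: in the fork frame x 12 to 97, y 26 to 154 mm, top at z = -5 mm. Above the deck only the fork and the bar's post stand up. Origin: on the bench, under the middle of the shut bar.
- fork: Steel fork on the stand: two plates 40 x 40 x 8 mm, 12 mm apart, each with a central 12 mm hole. Origin: on the hole axis midway between the plates, 120 mm above the bench. z: along the hole, up and 27.5 deg from vertical (0.48 rad); x: up the slope; y: towards the bar's hinge. Top face at z = +14 mm, underside at -14 mm; closed by a web at y = -20 to -28 mm. Free space below the hole.
- bar (a joint): Angle (rad) of the blue retaining bar in the plane of the slope: 0 = shut at its stop, holes in line; grows as it swings down the slope, towards the robot, to 1.0 at most. Starts at 0.4 to 0.85. Hinge friction 0.12 Nm, no spring: it stays where left. The post is at x = -0.10 sin(angle), y = 0.18 - 0.10 cos(angle) m in the fork frame.
- bar_hinge (a point): Point on the hinge axis of the blue bar in the middle of its thickness: x = 0, y = 180 mm, z = 0 in the fork frame. The hinge axis is parallel to the fork's z.
- bar_post (a point): Top centre of the round black handle post on the blue bar: 14 mm in diameter, 35 mm tall, parallel to the fork's z, 100 mm from the hinge axis. It reaches from z = 5 mm (upper face of the bar, 18 mm wide, 10 mm thick) to z = 40 mm in the fork frame.
- bar_hole (a point): Centre of the 12 mm hole in the bar's square lug (32 x 32 x 10 mm), in mid thickness, 180 mm from the hinge axis. With the bar shut it coincides with the fork's origin.
- long_pin: Headed pin, 36 to 63 g. Origin: centre of its foot; z along it to the head. Steel shank 10 mm in diameter, 38 mm long, first 5 mm tapered; flange 24 mm in diameter at 38 to 42 mm; red grip 16 mm in diameter at 42 to 72 mm. Starts upright, hanging by its flange in either hole of the block. Seated in the fork: foot at z = -24 mm of the fork frame, flange on the upper plate.
- short_pin: The short headed pin, same head but with a green grip and a shank of 18 mm: too short for the job. Origin: centre of its foot. It hangs in the other hole of the block and stays there.
- pin_block: Grey plastic block, fixed, 50 x 130 x 50 mm (x, y, z of its own frame; origin at the centre of its underside). Two 12 mm holes, 44 mm deep, at y = +40 and -40 mm in its top; either may hold the long pin. The flanges rest on its top, so the grips reach from 54 to 84 mm above the bench.
- vial_a: Small brown glass vial with a white cap, 23 mm in diameter, 46 mm high, upright on the bench; origin under its centre. Bystander.
- vial_b: Small brown glass vial with a blue cap, 23 mm in diameter, 46 mm high, upright; origin under its centre. Bystander.
- reagent_bottle: White plastic bottle, 72 mm in diameter, 160 mm high; origin under its centre. Bystander.
- jar: Brown glass jar with a white lid, 60 mm in diameter, 80 mm high; origin under its centre. Bystander.
- mouse: Black computer mouse, about 60 mm across and 34 mm high, on a black pad; origin under its centre. Bystander.

How it is judged (in metres and radians):
On the way, in this order (a step that is already met when the one before it is completed fails the run):
1. the blue bar is swung shut, its lug in the fork (value of joint bar below 0.025 rad), for 0.2 s.
2. the long pin is through fork and lug with its flange on the fork (value of joint bar below 0.025 rad and z of long_pin in the frame of fork between -0.028 and -0.021 m and x of long_pin in the frame of fork between -0.005 and 0.005 m and y of long_pin in the frame of fork between -0.005 and 0.005 m and angle between the z axis of long_pin and the z axis of fork, either way round below 0.12 rad), for 0.2 s.
At the end, for the whole second after the job is handed in: The bar is shut (joint below 0.025 rad) and the long red-headed pin stands through fork and lug, at rest: its foot 21 to 28 mm below the fork's middle along the hole (fully home: 24 mm), within 5 mm of the hole's axis in each direction, its axis within 0.12 rad of the hole's (all of step 2 and linear speed of long_pin below 0.02 m/s); the robot touches nothing.
It fails at once if the short green-headed pin is moved by more than 15 mm (distance of short_pin from where it was at the start of the episode above 0.015 m).
It fails at once if one of the bystanders (vials, bottle, jar, mouse) is knocked more than 30 mm from its place (distance of any of vial_a, vial_b, reagent_bottle, jar, mouse from where it was at the start of the episode above 0.03 m).
It also fails if it takes over 58 s, if anything falls off the work surface, if the arm or the gripper's body presses on something with over 40 N, if the wrist force passes 120 N, or if a joint passes its speed limit or range.

## Working session

There is one attempt and no reset: what is moved stays moved. The work goes in short steps, Python scripts to look and compute and a tool call to move; the robot and the scene stay as the last step left them, time stands still between calls to the robot, and variables do not carry over. Pictures are saved under pics/ and viewed, at most 10 in all, crops included, and the job is handed in when it is done.

Besides the shell and the picture viewer there is one more tool, called after ">>>" by a JSON object that holds its "api" and its "payload". carry_out: Moves the arm, as the interface text tells. Its arguments: {"type":"object","properties":{"deltas":{"type":"array","items":{"type":"array","items":{"type":"number"}}},"gripper":{"type":"number"},"force":{"type":"number"}},"required":["deltas"]}

```bash
mkdir -p pics
python3 - <<'E'
from bench import arm, eyes
import cv2,numpy as np
for n in ("scene","top"):
    c=eyes.camera(n); cv2.imwrite(f"pics/{n}0.png",c["img"][:,:,::-1]); np.savez(f"{n}0.npz",**{k:v for k,v in c.items()})
    print(n,c.keys(),np.round(c["K"],1).tolist(),np.round(c["origin"],4),np.round(c["rotation"],4).tolist(),c.get("dist"))
print(arm.get_obs())
E
```

```text
scene dict_keys(['img', 'K', 'origin', 'rotation']) [[515.5, 0.0, 321.2], [0.0, 515.5, 239.5], [0.0, 0.0, 1.0]] [0.9919 0.8372 0.8379] [[-0.8957, -0.2771, 0.3477], [0.4442, -0.5253, 0.7258], [-0.0185, 0.8045, 0.5936]] None
top dict_keys(['img', 'K', 'origin', 'rotation']) [[511.9, 0.0, 314.7], [0.0, 511.9, 234.9], [0.0, 0.0, 1.0]] [ 0.4417 -0.0048  1.3564] [[-0.0044, 0.9964, -0.0843], [-1.0, -0.0043, 0.0022], [0.0018, 0.0843, 0.9964]] None
{'t': 0.1, 'joints': array([ 6.84678763e+01,  1.58451504e+01,  8.62872837e+01,  2.15918893e-04,
        7.79636297e+01, -6.93302312e+00]), 'joint_vel': array([-0.07203234, -0.11523955, -0.09291604,  0.04111963,  0.01547139,
        0.10704639]), 'joint_torque': array([ 7.14490016e-04, -4.17697978e+01, -2.46404278e+01, -1.00229090e-04,
        5.71572280e-03, -6.15276875e-06]), 'position': array([0.14476296, 0.55599151, 0.23051951]), 'tcp_rot': array([[-9.67712865e-01,  2.52054416e-01, -6.18789361e-04],
       [ 2.52055091e-01,  9.67711632e-01, -1.55826714e-03],
       [ 2.06041547e-04, -1.66392417e-03, -9.99998594e-01]]), 'contact_force': array([ 0.14212832, -0.76738507, -0.59891937]), 'wrist_torque': array([0.04698929, 0.01800534, 0.02015833]), 'finger_force': 0.0, 'finger_gap': 1.0008107594759634}
```

View pics/scene0.png

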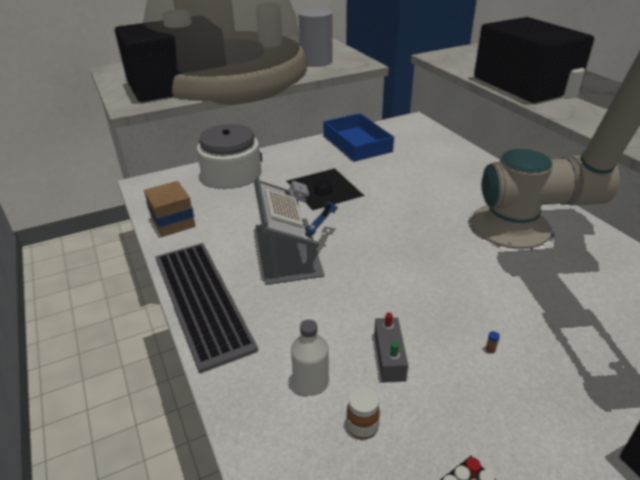

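View pics/top0.png

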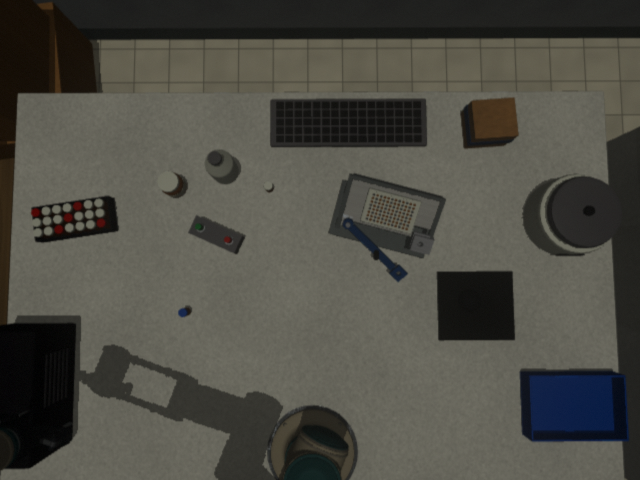

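The scene view shows the stand near (290,230), with the block at (390,345) holding the red pin (389,320) and the green pin (394,348). In the top view the hinge is at (348,223), the fork at (420,243), the bar's lug at (398,271), the red pin at (229,239) and the green pin at (200,227). Next I'll zoom in for sub-pixel positions.

Run:
```python
import cv2,numpy as np
def crop(n,x,y,w,h,s):
    im=np.load(f"{n}0.npz")["img"][y:y+h,x:x+w,::-1]
    im=np.clip(255*(im/255.)**0.6,0,255).astype(np.uint8)
    im=cv2.resize(im,None,fx=s,fy=s,interpolation=cv2.INTER_CUBIC)
    for i in range(0,w,10): cv2.putText(im,str(x+i),(i*s,8),0,.28,(0,255,255)); im[::4,i*s]=(0,255,255)
    for i in range(0,h,10): cv2.putText(im,str(y+i),(0,i*s+8),0,.28,(0,255,255)); im[i*s,::4]=(0,255,255)
    return im
A=crop("top",335,205,80+20,80,5); B=crop("scene",285,175,60,65,5)
C=crop("top",185,210,65,50,5); D=crop("scene",370,308,42,50,5)
o=np.zeros((600,800,3),np.uint8)
def put(i,x,y): 
    h=min(i.shape[0],600-y);w=min(i.shape[1],800-x);o[y:y+h,x:x+w]=i[:h,:w]
put(A,0,0);put(B,500,0);put(C,0,405);put(D,500,330)
cv2.imwrite("pics/comp.png",o)
```

```text
(no output)
```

View pics/comp.png

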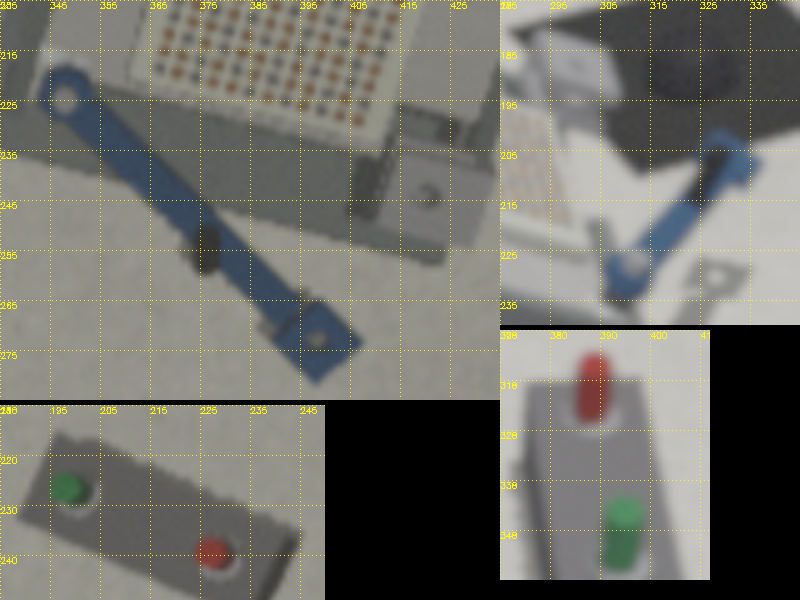

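The zoom gives, in top-view pixels: fork hole (420.4,243.8), hinge (347.2,223.6), lug hole (398,272.2), red cap (226.8,238.8) and green cap (198,226.2). In the scene view the hinge is at (311,227) and the red cap at (388.4,313.5). Now I'll fit the poses.

```bash
cat > h.py <<'E'
import numpy as np
from scipy.optimize import least_squares
cams={n:np.load(f"{n}0.npz") for n in("scene","top")}
def proj(n,P):
    c=cams[n]; q=c["rotation"].T@(np.asarray(P)-c["origin"]); q=c["K"]@np.array([q[0],-q[1],-q[2]]); return q[:2]/q[2]
S,C=np.sin(.48),np.cos(.48)
def fork(x,y,yaw):
    c,s=np.cos(yaw),np.sin(yaw); Rz=np.array([[c,-s,0],[s,c,0],[0,0,1]])
    return np.array([x,y,.12]),Rz@np.array([[C,0,-S],[0,1,0],[S,0,C]])
def ray(n,uv,z):
    c=cams[n]; d=np.linalg.inv(c["K"])@[*uv,1]; d=c["rotation"]@[d[0],-d[1],-d[2]]; o=c["origin"]; return o+d*(z-o[2])/d[2]
def bar(a,r,z): return [-r*np.sin(a),.18-r*np.cos(a),z]
E
python3 - <<'E'
from h import *
obs=[("top",(420.4,243.8),lambda a:[0,0,.014]),("top",(347.2,223.6),lambda a:[0,.18,.007]),("top",(397.9,272.1),lambda a:bar(a,.18,.005)),
("top",(411.2,234.6),lambda a:[.012,.026,-.005]),("top",(360.6,220.6),lambda a:[.012,.154,-.005]),("scene",(311.2,227),lambda a:[0,.18,.007]),("top",(375.9,253),lambda a:bar(a,.1,.005))]
def f(p,full=False):
    o,R=fork(*p[:3]); return np.concatenate([proj(n,o+R@np.array(g(p[3])))-uv for n,uv,g in obs])
r=least_squares(f,[.42,-.27,-.2,.6],loss="soft_l1"); print(np.round(r.x,4)); print(np.round(f(r.x).reshape(-1,2),1))
np.save("fit.npy",r.x)
for nm,t,fl,s in(("red",(226.8,238.8),(228.8,240.2),(388.4,313.5)),("green",(198,226.2),(200,227.8),(394.6,343.6))):
    print(nm,np.round(ray("top",t,.084),4),np.round(ray("top",fl,.054),4),np.round(ray("scene",s,.084),4))
print("fork hole top only",np.round(ray("top",(420.4,243.8),.12+.014*C),4), "mouse",ray("top",(475,300),.02),"vial",ray("top",(184,312),.046),ray("top",(269,187),.046),"bottle",ray("top",(217,158),.16))
o,R=fork(*r.x[:3]);print(np.round(R,3)); print("post top",o+R@bar(r.x[3],.1,.04),"mid",o+R@bar(r.x[3],.1,.02),"shut",o+R@bar(0,.1,.02))
E
```

```text
[ 0.5279 -0.2626 -0.2703  0.548 ]
[[ 0.   0.5]
 [ 0.8  0. ]
 [ 0.1  1.4]
 [-0.2 -0.6]
 [-0.7 -0.4]
 [ 0.6  0.1]
 [ 0.2 -1.5]]
red [0.5406 0.2113 0.084 ] [0.5393 0.2113 0.054 ] [0.542  0.2096 0.084 ]
green [0.5724 0.2836 0.084 ] [0.5714 0.2852 0.054 ] [0.5754 0.2844 0.084 ]
fork hole top only [ 0.5228 -0.2609  0.1324] mouse [ 0.38359716 -0.42286184  0.02      ] vial [0.3578487  0.32441823 0.046     ] [0.67756623 0.10993736 0.046     ] bottle [0.72722037 0.22363184 0.16      ]
[[ 0.855  0.267 -0.445]
 [-0.237  0.964  0.123]
 [ 0.462  0.     0.887]]
post top [ 0.49086047 -0.15412625  0.13142301] mid [ 0.49976071 -0.15659237  0.11368311] shut [ 0.54038191 -0.1830414   0.1377399 ]
```

>>> {"api": "carry_out", "payload": {"deltas": [[-10,-12,0,0.9],[-20,-25,0,0],[-20,-25,0,0],[-20,-25,0,0],[-20,-25,0,0],[-20,-25,0,0],[-20,-25,0,0],[-20,-25,0,0]], "gripper": 0, "force": 20}}

```text
t: 0.77
position: [0.2397, 0.3346, 0.231]
tcp_rot: [[-0.964, 0.267, -0.0], [0.267, 0.964, -0.0], [0.0, -0.001, -1.0]]
contact_force: [0.6, 0.3, 0.3]
finger_gap: -0.001
finger_force: 0.0
```

>>> {"api": "carry_out", "payload": {"deltas": [[-20,-25,0,0],[-20,-25,0,0],[-20,-25,0,0],[-20,-25,0,0],[-20,-25,0,0],[-20,-25,0,0],[-20,-25,0,0],[-20,-25,0,0]]}}

```text
t: 1.43
position: [0.3404, 0.0993, 0.2312]
tcp_rot: [[-0.964, 0.267, 0.0], [0.267, 0.964, 0.0], [0.0, 0.0, -1.0]]
contact_force: [-0.1, 1.5, 0.0]
finger_gap: -0.002
finger_force: 0.0
```

>>> {"api": "carry_out", "payload": {"deltas": [[-20,-25,0,0],[-20,-25,0,0],[-20,-25,0,0],[-20,-25,0,0],[-20,-25,0,0],[-20,-25,0,0],[0,0,0,0],[0,0,0,0]]}}

```text
t: 2.1
position: [0.4162, -0.077, 0.2307]
tcp_rot: [[-0.963, 0.27, -0.001], [0.27, 0.963, 0.001], [0.001, 0.0, -1.0]]
contact_force: [-0.7, 0.7, 0.1]
finger_gap: -0.001
finger_force: 0.0
```

>>> {"api": "carry_out", "payload": {"deltas": [[-12,-16,0,0],[-12,-16,0,0],[-12,-16,0,0],[-12,-16,0,0],[0,0,30,0],[0,0,30,0],[0,0,30,0],[0,0,0,0]]}}

```text
t: 2.77
position: [0.4405, -0.1469, 0.1364]
tcp_rot: [[-0.964, 0.266, -0.011], [0.266, 0.964, 0.006], [0.012, 0.003, -1.0]]
contact_force: [-1.3, -0.5, 0.1]
finger_gap: -0.007
finger_force: 0.0
```

>>> {"api": "carry_out", "payload": {"deltas": [[0,0,12,0],[0,0,12,0],[-7,0,0,0],[-7,0,0,0],[-5,0,-2,0],[-5,0,-2,0],[-5,0,-2,0],[0,0,0,0]]}}

```text
t: 3.43
position: [0.474, -0.1588, 0.1242]
tcp_rot: [[-0.964, 0.267, 0.001], [0.267, 0.964, -0.001], [-0.001, -0.001, -1.0]]
contact_force: [-0.8, -0.3, 0.4]
finger_gap: -0.002
finger_force: 0.3
```

Run:
```python
from bench import arm, eyes
import cv2,numpy as np
im=np.hstack([cv2.resize(eyes.camera("top")["img"][195:295,335:455],None,fx=4,fy=4,interpolation=2),cv2.resize(eyes.camera("scene")["img"][170:270,255:335],None,fx=4,fy=4,interpolation=2)])
cv2.imwrite("pics/push1.png",np.clip(255*(im[:,:,::-1]/255.)**.6,0,255))
```

```text
[ WARN:0@2.085] global loadsave.cpp:1063 imwrite_ Unsupported depth image for selected encoder is fallbacked to CV_8U.
```

View pics/push1.png

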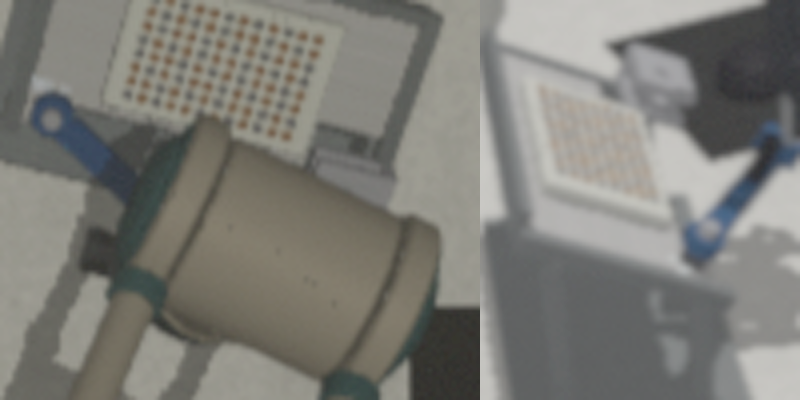

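The arm hides the bar in the top view and the finger is just about touching the post. I'll keep pushing along the slope.

>>> {"api": "carry_out", "payload": {"deltas": [[-5,-0.5,-2.5,0],[-5,-0.5,-2.5,0],[-5,-0.5,-2.5,0],[-5,-0.5,-2.5,0],[-5,-0.5,-2.5,0],[-5,-0.5,-2.5,0],[-5,-0.5,-2.5,0],[0,0,0,0]]}}

```text
t: 4.2
position: [0.5082, -0.1714, 0.1417]
tcp_rot: [[-0.964, 0.267, 0.004], [0.267, 0.964, -0.001], [-0.004, 0.0, -1.0]]
contact_force: [-1.3, -0.6, 1.2]
finger_gap: 0.004
finger_force: 0.5
```

>>> {"api": "carry_out", "payload": {"deltas": [[-2,0,-1,0],[-2,0,-1,0],[-1,0,-0.5,0],[0,0,0,0],[-1,0,-0.5,0],[0,0,0,0],[0,0,0,0],[0,0,0,0]]}}

```text
t: 4.87
position: [0.5117, -0.1723, 0.1438]
tcp_rot: [[-0.964, 0.267, 0.0], [0.267, 0.964, 0.0], [-0.0, 0.0, -1.0]]
contact_force: [-1.4, -0.6, -0.5]
finger_gap: -0.002
finger_force: 0.8
```

>>> {"api": "carry_out", "payload": {"deltas": [[-2,0,-1,0],[0,0,0,0],[-2,0,0,0],[0,0,0,0],[-2,0,0,0],[0,0,0,0],[0,0,0,0],[0,0,0,0]]}}

```text
t: 5.53
position: [0.5167, -0.1736, 0.1448]
tcp_rot: [[-0.964, 0.267, -0.002], [0.267, 0.964, 0.001], [0.002, 0.0, -1.0]]
contact_force: [-5.6, 0.7, 2.7]
finger_gap: 0.001
finger_force: 2.5
```

>>> {"api": "carry_out", "payload": {"deltas": [[-1,0,0,0],[0,0,0,0],[-1,0,0,0],[0,0,0,0],[0,0,0,0],[0,0,0,0],[0,0,0,0],[0,0,0,0]]}}

```text
t: 6.2
position: [0.517, -0.1737, 0.1447]
tcp_rot: [[-0.964, 0.267, -0.005], [0.267, 0.964, 0.002], [0.005, 0.0, -1.0]]
contact_force: [-7.8, 1.5, 5.5]
finger_gap: 0.0
finger_force: 4.2
```

The force rises and travel stops at u≈0.545, so the bar is at its stop. Retreating to above the pin.

>>> {"api": "carry_out", "payload": {"deltas": [[10,0,0,0],[20,0,-20,0],[20,10,-20,0],[10,30,-15,0],[5,38,0,0],[5,38,0,0],[5,38,0,0],[5,38,0,0]], "gripper": 0.55}}

```text
t: 6.87
position: [0.495, 0.0338, 0.2005]
tcp_rot: [[-0.963, 0.268, 0.005], [0.268, 0.963, 0.001], [-0.005, 0.002, -1.0]]
contact_force: [0.5, -0.5, 0.3]
finger_gap: 0.554
finger_force: 0.0
```

>>> {"api": "carry_out", "payload": {"deltas": [[0,38,0,0],[0,38,0,0],[0,38,0,0],[0,38,0,0],[0,33,0,0],[0,0,0,0],[0,0,0,0],[0,0,0,0]]}}

```text
t: 7.53
position: [0.5433, 0.2103, 0.1996]
tcp_rot: [[-0.964, 0.266, 0.001], [0.266, 0.964, 0.0], [-0.001, 0.0, -1.0]]
contact_force: [0.0, 0.5, -0.5]
finger_gap: 0.548
finger_force: 0.0
```

Run:
```python
from bench import arm, eyes
import cv2,numpy as np
t=eyes.camera("top")["img"];s=eyes.camera("scene")["img"]
a=cv2.resize(t[195:275,335:435],None,fx=5,fy=5,interpolation=2);b=cv2.resize(s[290:390,360:420],None,fx=4,fy=4,interpolation=2)
im=np.zeros((400,760,3),np.uint8);im[:400,:500]=a;im[:400,500:740]=b
cv2.imwrite("pics/shut.png",np.clip(255*(im[:,:,::-1]/255.)**.6,0,255).astype(np.uint8))
o=arm.get_obs()["position"];print(o,.9637*o[0]-.267*o[1],.267*o[0]+.9637*o[1])
```

```text
[0.54302043 0.20922251 0.19984581] 0.4674463743884705 0.3466141908263851
```

View pics/shut.png

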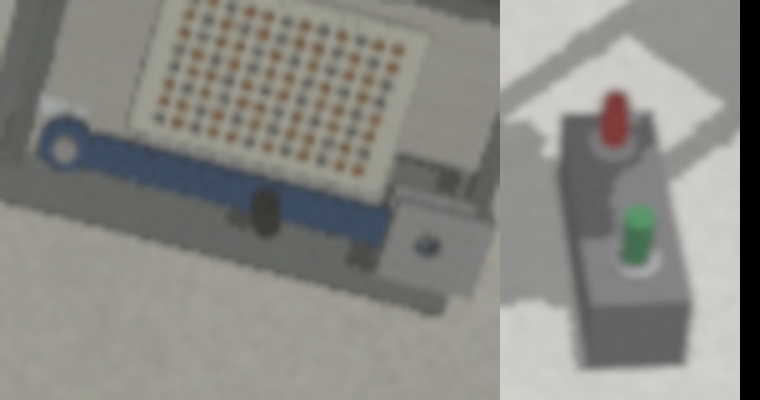

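The bar lies along the lower deck edge with its lug in the fork, and the fork hole at crop (428,244) shows the lug's hole. Both pins are unmoved. I'll descend and grip the red pin.

>>> {"api": "carry_out", "payload": {"deltas": [[3,1,25,0],[0,0,30,0],[0,0,30,0],[0,0,25,0],[0,0,20,0],[0,0,12,0],[0,0,0,0],[0,0,0,0]]}}

```text
t: 8.3
position: [0.5403, 0.2108, 0.0577]
tcp_rot: [[-0.963, 0.269, -0.001], [0.269, 0.963, -0.0], [0.001, -0.0, -1.0]]
contact_force: [-0.1, 0.6, 0.6]
finger_gap: 0.548
finger_force: 0.0
```

>>> {"api": "carry_out", "payload": {"deltas": [[0,0,0,0],[0,0,0,0],[0,0,0,0],[0,0,0,0],[0,0,0,0],[0,0,0,0],[0,0,0,0],[0,0,0,0]], "gripper": 0, "force": 20}}

```text
t: 8.97
position: [0.5414, 0.2117, 0.0593]
tcp_rot: [[-0.964, 0.267, 0.003], [0.267, 0.964, -0.0], [-0.003, 0.0, -1.0]]
contact_force: [-1.4, -2.1, 6.2]
finger_gap: 0.176
finger_force: 20.9
```

The 6 N up suggests the tips touch the flange. I'll regrip 6 mm higher so the pin can tilt between the pads.

>>> {"api": "carry_out", "payload": {"deltas": [[0,0,0,0],[0,0,0,0],[0,0,-3,0],[0,0,-3,0],[0,0,0,0],[0,0,0,0],[0,0,0,0],[0,0,0,0]], "gripper": 0.4}}

```text
t: 9.63
position: [0.5404, 0.2119, 0.0637]
tcp_rot: [[-0.964, 0.267, -0.0], [0.267, 0.964, 0.0], [0.0, 0.0, -1.0]]
contact_force: [0.1, -0.2, -0.4]
finger_gap: 0.407
finger_force: 0.0
```

>>> {"api": "carry_out", "payload": {"deltas": [[0,0,0,0],[0,0,0,0],[0,0,0,0],[0,0,0,0],[0,0,0,0],[0,0,0,0],[0,0,0,0],[0,0,0,0]], "gripper": 0, "force": 20}}

```text
t: 10.3
position: [0.5404, 0.2119, 0.0638]
tcp_rot: [[-0.964, 0.267, -0.0], [0.267, 0.964, -0.0], [0.0, -0.0, -1.0]]
contact_force: [0.1, -0.6, -1.2]
finger_gap: 0.173
finger_force: 20.5
```

>>> {"api": "carry_out", "payload": {"deltas": [[0,0,4,0],[0,0,-8,0],[0,0,-8,0],[0,0,-8,0],[0,0,-8,0],[0,0,-4,0],[0,0,0,0],[0,0,0,0]]}}

```text
t: 10.97
position: [0.5405, 0.2122, 0.0961]
tcp_rot: [[-0.964, 0.267, 0.0], [0.267, 0.964, 0.001], [-0.0, 0.001, -1.0]]
contact_force: [-0.1, 0.3, -0.7]
finger_gap: 0.179
finger_force: 21.7
```

>>> {"api": "carry_out", "payload": {"deltas": [[4,0,0,0],[4,0,0.4,0],[4,0,0.6,0],[3.5,0,0.8,0],[3.5,0,1,0],[3.5,0,1.3,0],[3.5,0,1.5,0],[3.5,0,1.4,0]]}}

```text
t: 11.63
position: [0.5117, 0.2199, 0.0889]
tcp_rot: [[-0.964, 0.267, 0.001], [0.267, 0.964, -0.0], [-0.001, 0.0, -1.0]]
contact_force: [2.0, -1.4, 2.9]
finger_gap: 0.173
finger_force: 23.3
```

Run:
```python
from bench import arm, eyes
import cv2,numpy as np
s=eyes.camera("scene")["img"][270:390,350:450]
im=cv2.resize(s,None,fx=5,fy=5,interpolation=2)
cv2.imwrite("pics/tilt.png",np.clip(255*(im[:,:,::-1]/255.)**.6,0,255).astype(np.uint8))
o=arm.get_obs();print(o["position"],o["contact_force"])
```

```text
[0.5106175  0.21996154 0.08838907] [ 1.77815122 -0.30288666  2.35528585]
```

View pics/tilt.png

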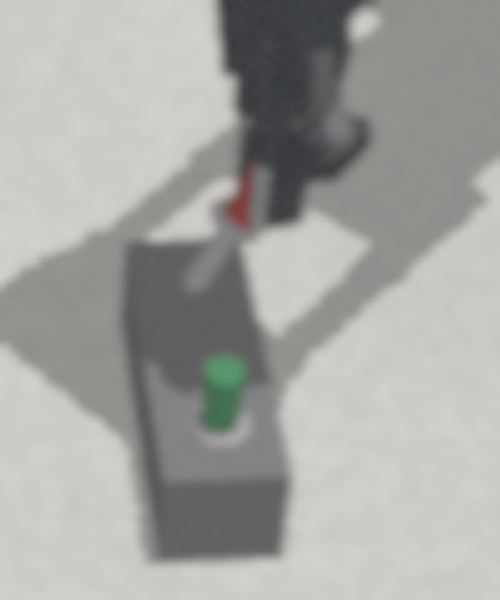

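The pin has tilted in the grip, head toward the robot, with its foot at the hole's mouth at crop (195,285). Lifting it out and carrying it to a hover above the fork.

>>> {"api": "carry_out", "payload": {"deltas": [[5,0,-10,0],[5,0,-10,0],[0,0,-30,0],[0,0,-35,0],[0,0,-35,0],[0,-30,-20,0],[-10,-37,-10,0],[-10,-37,0,0]]}}

```text
t: 12.35
position: [0.4936, 0.1173, 0.2424]
tcp_rot: [[-0.964, 0.264, 0.004], [0.264, 0.964, 0.002], [-0.004, 0.003, -1.0]]
contact_force: [1.1, -0.2, -1.3]
finger_gap: 0.176
finger_force: 23.0
```

>>> {"api": "carry_out", "payload": {"deltas": [[-10,-36,0,0],[-10,-36,0,0],[-10,-36,0,0],[-10,-36,0,0],[-10,-36,0,0],[-10,-36,0,0],[-10,-36,0,0],[-10,-36,0,0]]}}

```text
t: 13.02
position: [0.4926, -0.1824, 0.2392]
tcp_rot: [[-0.964, 0.267, -0.001], [0.267, 0.964, 0.002], [0.002, 0.002, -1.0]]
contact_force: [0.5, 1.1, -1.3]
finger_gap: 0.175
finger_force: 23.0
```

>>> {"api": "carry_out", "payload": {"deltas": [[-8,-34,0,0],[-7,-34,0,0],[0,0,0,0],[0,0,10,0],[0,0,10,0],[0,0,10,0],[0,0,0,0],[0,0,0,0]]}}

```text
t: 13.68
position: [0.4897, -0.2497, 0.2076]
tcp_rot: [[-0.964, 0.266, -0.002], [0.266, 0.964, 0.002], [0.003, 0.001, -1.0]]
contact_force: [0.3, 0.2, -0.2]
finger_gap: 0.176
finger_force: 23.0
```

Run:
```python
from bench import arm, eyes
from h import *
import cv2
s=eyes.camera("scene")["img"]; cv2.imwrite("pics/raw_s.png",s[:,:,::-1])
t=eyes.camera("top")["img"]
im=cv2.resize(s[150:240,250:350],None,fx=6,fy=6,interpolation=2)
im=np.clip(255*(im[:,:,::-1]/255.)**.6,0,255).astype(np.uint8)
for i in range(0,100,10): cv2.putText(im,str(250+i),(i*6,8),0,.3,(0,0,255)); cv2.putText(im,str(150+i),(0,i*6+8),0,.3,(0,0,255))
cv2.imwrite("pics/hover.png",im)
o=arm.get_obs()["position"];u=.9637*o[0]-.267*o[1];v=.267*o[0]+.9637*o[1];print(o,u,v)
W=lambda u,v,z:[.9637*u+.267*v,-.267*u+.9637*v,z]
for th in(.40,.48,.54):
    f=np.array([u+.0618*np.sin(th),o[2]+.010-.0618*np.cos(th)])
    g=f+.040*np.array([-np.sin(th),np.cos(th)])
    print(th,"foot",proj("scene",W(f[0],v,f[1])),"flange",proj("scene",W(g[0],v,g[1])))
print("fork hole",proj("scene",W(.580-.014*S,-.1115,.12+.014*C)))
```

```text
[ 0.49051996 -0.25061845  0.20888001] 0.5396292135768878 -0.11055216564652853
0.4 foot [304.04735211 177.55312834] flange [309.40931495 164.50027021]
0.48 foot [302.34428088 177.04033703] flange [308.80294367 164.31043544]
0.54 foot [301.10455116 176.57303545] flange [308.36253511 164.13831838]
fork hole [300.7820252  187.46058047]
```

View pics/hover.png

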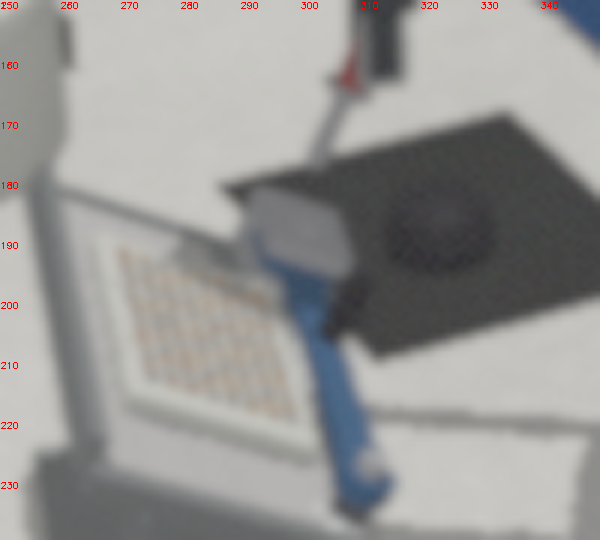

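The pin hangs tilted above the fork, foot at (302.3,176.8) and flange at (307.6,163.9), close to the prediction. The fork's face is around (300,188). I'll average frames to find the hole in this view.

Run:
```python
from bench import arm, eyes
from h import *
import cv2
s=np.mean([eyes.camera("scene")["img"].astype(float) for _ in range(10)],0)
np.save("avg.npy",s)
g=s.mean(2); print(g[178:200,288:312].round().astype(int))
W=lambda u,v,z:[.9637*u+.267*v,-.267*u+.9637*v,z]
# fork plate corners predicted, web side y=-28, +20
o=np.array(W(.580,-.1115,.12)); R=fork(0,0,np.arctan2(-.267,.9637))[1]
for c in[(-.02,-.028),(.02,-.028),(.02,.02),(-.02,.02),(0,0)]: print(c,proj("scene",o+R@[*c,.014]).round(1))
```

```text
[[158 153 148 142 131 117 107  99  87  73  62  53  45  38  35  32  30  30
   28  29  29  28  29  29]
 [136 124 111 100  87  73  63  54  45  38  34  32  30  29  29  29  29  30
   29  29  29  29  29  29]
 [ 92  79  66  57  52  49  45  39  34  32  30  29  28  28  28  29  29  29
   29  29  29  29  29  29]
 [ 55  42  39  43  53  59  57  52  46  41  36  33  31  30  29  29  29  29
   29  29  29  29  29  29]
 [ 67  43  38  49  62  68  69  67  63  58  52  47  42  36  33  31  30  29
   29  29  29  29  29  29]
 [101  68  51  57  67  72  73  72  71  69  66  63  58  52  46  41  36  33
   31  30  29  29  29  29]
 [133 101  73  67  71  72  73  73  73  73  72  71  69  66  62  57  51  45
   37  31  29  29  28  29]
 [152 127  94  76  74  73  73  73  73  73  73  73  73  72  71  68  65  58
   47  35  29  29  28  28]
 [157 135 102  81  76  73  73  73  73  73  74  75  75  74  73  73  71  65
   53  39  30  28  29  28]
 [151 127  97  79  74  71  72  73  73  74  74  76  77  77  76  74  72  69
   59  44  33  29  29  29]
 [136 110  86  73  67  67  71  73  74  74  74  76  78  78  77  75  73  70
   63  49  36  3
[... 557 characters left out ...]
  51  56  61  66  69  73  75  76
   74  66  51  36  29  28]
 [ 74  73  73  75  75  71  64  56  49  42  41  43  47  51  55  59  64  67
   65  55  41  30  27  28]
 [ 84  84  83  86  90  87  78  68  57  45  39  38  39  41  42  45  48  50
   47  39  29  25  24  26]
 [ 82  82  84  93 100  99  89  77  66  51  40  38  38  39  38  39  40  38
   33  26  23  21  22  24]
 [ 83  78  81  88  93  93  90  83  71  55  42  38  38  38  38  39  40  37
   29  23  21  21  21  23]
 [ 95  89  84  85  83  84  87  84  72  56  43  38  39  38  38  38  39  36
   28  22  21  20  21  24]]
(-0.02, -0.028) [305.7 184.5]
(0.02, -0.028) [292.5 180.1]
(0.02, 0.02) [295.2 189. ]
(-0.02, 0.02) [308.7 193.5]
(0, 0) [300.8 187.5]
```

>>> {"api": "carry_out", "payload": {"deltas": [[-1,-1,8,0],[-1,0,8,0],[-1.5,0,7.5,0],[0,0,0,0],[-1,0,2,0],[-1,0,2,0],[-1,0,2,0],[0,0,0,0]]}}

```text
t: 14.95
position: [0.4965, -0.2543, 0.179]
tcp_rot: [[-0.964, 0.267, -0.0], [0.267, 0.964, 0.0], [0.0, 0.0, -1.0]]
contact_force: [-1.0, -0.1, -0.8]
finger_gap: 0.175
finger_force: 23.0
```

>>> {"api": "carry_out", "payload": {"deltas": [[-1,0,2,0],[0,0,0,0],[-1,0,2,0],[0,0,0,0],[0,0,0,0],[0,0,0,0],[0,0,0,0],[0,0,0,0]]}}

```text
t: 15.62
position: [0.4976, -0.2547, 0.1767]
tcp_rot: [[-0.964, 0.267, -0.0], [0.267, 0.964, -0.0], [0.0, -0.001, -1.0]]
contact_force: [-3.0, 0.7, 7.9]
finger_gap: 0.178
finger_force: 23.8
```

Run:
```python
from bench import arm, eyes
from h import *
import cv2
s=np.mean([eyes.camera("scene")["img"].astype(float) for _ in range(4)],0)
x,y=285,162
im=cv2.resize(s[y:y+45,x:x+40],None,fx=13,fy=13,interpolation=cv2.INTER_CUBIC)
im=np.clip(255*(np.clip(im,0,255)[:,:,::-1]/160.)**.6,0,255).astype(np.uint8)
W=lambda u,v,z:[.9637*u+.267*v,-.267*u+.9637*v,z]
o=np.array(W(.580,-.1115,.12)); R=fork(0,0,np.arctan2(-.267,.9637))[1]
P=lambda q:tuple(int(round((a-b+.5)*13)) for a,b in zip(proj("scene",o+R@q),(x,y)))
for k in range(24): cv2.circle(im,P([.006*np.cos(k*.2618),.006*np.sin(k*.2618),.014]),1,(0,255,0),-1)
cv2.line(im,P([0,0,.014]),P([0,0,.07]),(0,255,0),1)
cv2.imwrite("pics/touch.png",im)
```

View pics/touch.png

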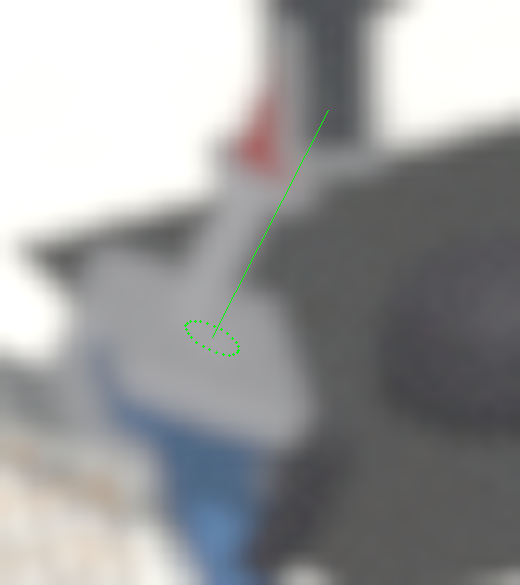

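The pin appears left of the predicted hole axis, and its tilt is about 0.4. I'll measure that from the averaged hover picture.

Run:
```python
from h import *
s=np.load("avg.npy"); g=s.mean(2)
np.set_printoptions(linewidth=200)
print("cols 296..316");
for r in range(158,181): print(r,g[r,296:316].round().astype(int), (s[r,302:310,0]-s[r,302:310,1]).round().astype(int))
```

```text
cols 296..316
158 [168 167 167 166 166 166 167 166 164 154 128  90  67  65  58  42  28  26  30  49] [ 1  1  2  4  9 18 19  7]
159 [168 167 166 166 166 166 166 165 160 144 112  76  62  65  59  42  28  26  29  47] [ 1  2  3  6 14 24 22  8]
160 [168 166 166 166 166 166 164 159 148 126  92  63  59  64  59  43  29  26  30  47] [ 2  2  3  8 20 32 25  8]
161 [167 166 165 165 165 164 158 143 121  96  70  52  57  63  60  45  35  36  40  54] [ 1  2  4 12 28 41 28 11]
162 [166 165 165 165 164 161 150 126  97  74  57  49  55  63  64  59  59  63  68  80] [ 1  2  5 16 34 44 33 15]
163 [166 165 165 165 164 161 150 127  99  76  62  55  56  63  72  83  96 105 111 118] [ 1  1  3 10 23 34 31 18]
164 [165 165 165 165 165 164 158 143 118  90  74  66  63  67  81 105 128 142 147 150] [ 1  1  1  4  9 17 20 14]
165 [165 164 164 164 165 165 163 152 128  99  82  78  78  81  93 119 143 156 160 161] [1 1 1 1 2 4 6 5]
166 [165 165 165 164 164 163 160 148 123  96  86  92 101 109 119 137 152 160 162 162] [1 1 1 0 0 1 1 1]
167 [166 165 165 164 163 161 155 137 110  91  92 111 131 142 147 154 159 162 162 162] [1 1 1 0
[... 625 characters left out ...]
2 1 2 2]
174 [166 166 164 154 132 104  87  90 108 129 140 140 131 117 105  92  79  68  59  49] [0 0 1 1 1 1 1 1]
175 [165 164 162 151 128  99  83  83  93 102 103  97  86  72  60  49  41  37  33  31] [0 0 0 1 0 1 1 0]
176 [157 152 148 137 116  89  71  64  63  63  59  51  43  38  34  31  30  29  29  29] [0 0 0 0 0 0 0 0]
177 [132 119 109  98  82  63  51  43  38  35  34  31  30  29  29  29  29  29  28  29] [ 0  0  0  0  0  0  0 -1]
178 [87 73 62 53 45 38 35 32 30 30 28 29 29 28 29 29 29 29 29 29] [ 0  0  0  0  0  0 -1  0]
179 [45 38 34 32 30 29 29 29 29 30 29 29 29 29 29 29 28 29 28 28] [0 0 0 0 0 0 0 0]
180 [34 32 30 29 28 28 28 29 29 29 29 29 29 29 29 29 29 28 29 28] [ 0 -1  0  0  0  0  0  0]
```

Run:
```python
from h import *
W=lambda u,v,z:[.9637*u+.267*v,-.267*u+.9637*v,z]
u,v,z=.5396,-.1106,.2089
for du in(-.011,.011):
  for dv in(.0075,.0225): print(du,dv,proj("scene",W(u+du,v+dv,z)).round(1),proj("scene",W(u+du,v+dv,z+.02)).round(1))
g=np.load("avg.npy")[145:166,300:325].mean(2).round().astype(int)
np.set_printoptions(linewidth=200)
for i in range(0,21,2):print(145+i,g[i])
# shank line: u offset (at TCP height z) for given th that best matches observed centres
obs=[(167,305.4),(168,304.9),(170,304.0),(172,303.0),(173,302.6),(174,302.2)]
def f(p):
    e=[]
    a=proj("scene",W(u+p[0],v,z)); b=proj("scene",W(u+p[0]+.04*np.sin(p[1]),v,z-.04*np.cos(p[1])))
    return [a[0]+(r-a[1])*(b[0]-a[0])/(b[1]-a[1])-x for r,x in obs]
s=least_squares(f,[0,.4],x_scale=[.001,.1]);print(s.x,s.fun)
for L in(.025,.030,.035,.04): print(L,proj("scene",W(u+s.x[0]+L*np.sin(s.x[1]),v,z-L*np.cos(s.x[1]))))
```

```text
-0.011 0.0075 [317.2 161.6] [317.  154.6]
-0.011 0.0225 [318.3 164.3] [318.1 157.2]
0.011 0.0075 [308.8 162.5] [308.6 155.5]
0.011 0.0225 [309.8 165.2] [309.6 158.1]
145 [166 167 167 166 162 145 114  76  44  27  24  23  23  24  24  24  24  28  46  85 127 155 165 166 165]
147 [168 167 166 166 165 159 138  99  56  30  23  24  25  25  25  25  26  31  58 100 137 158 164 164 163]
149 [166 166 167 168 168 162 140 100  56  30  25  25  26  26  27  27  29  39  69 112 147 161 164 164 164]
151 [166 167 168 168 168 162 142 105  66  46  36  28  25  25  27  40  63  90 116 139 158 165 166 165 165]
153 [168 167 168 168 168 163 144 108  74  62  52  36  27  26  31  51  86 125 152 162 165 166 167 167 167]
155 [167 168 168 168 167 162 144 110  77  64  54  38  28  26  31  50  87 127 155 164 165 165 164 164 164]
157 [166 167 167 167 165 158 138 102  73  65  57  40  28  25  30  49  86 127 155 164 165 165 164 164 164]
159 [166 166 166 165 160 144 112  76  62  65  59  42  28  26  29  47  84 125 153 163 164 164 164 164 164]
161 [165 164 158 143 121  96  70  52  57  63  60  45  35  36  40  54  86 124 152 162 163 163 163 162 162]
163 [164 161 150 127  99  76  62  55  56  63  72  83  96 105 111 118 132 148 159 163 163 163 162 162 162]
165 [165 165 163 152 128  99  82  78  78  81  93 119 143 156 160 161 161 161 162 161 162 162 162 162 162]
[0.01170167 0.44438813] [-0.0262712   0.01271186 -0.00932204  0.06864407  0.00762712 -0.05338982]
0.025 [304.30910516 169.30929394]
0.03 [303.56469783 170.92400104]
0.035 [302.82290677 172.53303311]
0.04 [302.08371823 174.13642003]
```

Contact came at the plate face, and the image suggests the foot sits some 4–7 mm too far up the slope. I'll slide it down the slope with light pressure and watch the forces.

>>> {"api": "carry_out", "payload": {"deltas": [[0,0,-0.6,0],[0.5,0,0.25,0],[0.5,0,0.25,0],[0.5,0,0.25,0],[0.5,0,0.25,0],[0.5,0,0.25,0],[0.5,0,0.25,0],[0,0,0,0]]}}

```text
t: 16.48
position: [0.4964, -0.2544, 0.1761]
tcp_rot: [[-0.964, 0.267, 0.003], [0.267, 0.964, -0.002], [-0.004, -0.001, -1.0]]
contact_force: [-0.4, 1.0, 7.9]
finger_gap: 0.176
finger_force: 23.7
```

>>> {"api": "carry_out", "payload": {"deltas": [[0.5,0,0.25,0],[0.5,0,0.25,0],[0.5,0,0.25,0],[0.5,0,0.25,0],[0,0,0,0],[0,0,0,0],[0,0,0,0],[0,0,0,0]]}}

```text
t: 17.15
position: [0.4948, -0.2541, 0.175]
tcp_rot: [[-0.964, 0.267, 0.004], [0.267, 0.964, -0.002], [-0.004, -0.001, -1.0]]
contact_force: [-0.3, 0.5, 7.3]
finger_gap: 0.18
finger_force: 23.7
```

>>> {"api": "carry_out", "payload": {"deltas": [[0.5,0,0.25,0],[0.5,0,0.25,0],[0.5,0,0.25,0],[0.5,0,0.25,0],[0,0,0,0],[0,0,0,0],[0,0,0,0],[0,0,0,0]]}}

```text
t: 17.82
position: [0.4926, -0.2535, 0.1735]
tcp_rot: [[-0.964, 0.267, 0.003], [0.267, 0.964, -0.002], [-0.003, -0.001, -1.0]]
contact_force: [-0.0, 1.4, 4.2]
finger_gap: 0.177
finger_force: 23.6
```

>>> {"api": "carry_out", "payload": {"deltas": [[0.5,0,0.25,0],[0.5,0,0.25,0],[0.5,0,0.25,0],[0.5,0,0.25,0],[0,0,0,0],[0,0,0,0],[0,0,0,0],[0,0,0,0]]}}

```text
t: 18.48
position: [0.4895, -0.2524, 0.1712]
tcp_rot: [[-0.964, 0.267, -0.0], [0.267, 0.964, 0.0], [0.0, 0.0, -1.0]]
contact_force: [0.1, -0.6, -0.8]
finger_gap: 0.178
finger_force: 23.1
```

The force dropped to zero, so the foot has found the hole. Pushing along the axis.

>>> {"api": "carry_out", "payload": {"deltas": [[-0.5,0,1,0],[-0.5,0,1,0],[-0.5,0,1,0],[-0.5,0,1,0],[0,0,0,0],[0,0,0,0],[0,0,0,0],[0,0,0,0]]}}

```text
t: 19.15
position: [0.4915, -0.2529, 0.1674]
tcp_rot: [[-0.964, 0.267, 0.0], [0.267, 0.964, 0.0], [-0.0, 0.0, -1.0]]
contact_force: [-0.2, -0.6, -0.1]
finger_gap: 0.174
finger_force: 23.1
```

>>> {"api": "carry_out", "payload": {"deltas": [[-0.5,0,1,0],[-0.5,0,1,0],[-0.5,0,1,0],[-0.5,0,1,0],[-0.5,0,1,0],[-0.5,0,1,0],[0,0,0,0],[0,0,0,0]]}}

```text
t: 19.82
position: [0.4944, -0.2537, 0.1613]
tcp_rot: [[-0.964, 0.267, -0.0], [0.267, 0.964, 0.0], [0.0, 0.0, -1.0]]
contact_force: [-0.6, 1.4, -0.6]
finger_gap: 0.173
finger_force: 23.1
```

Run:
```python
from bench import arm, eyes
import numpy as np,cv2
s=np.mean([eyes.camera("scene")["img"].astype(float) for _ in range(3)],0)
x,y=275,150
im=cv2.resize(s[y:y+60,x:x+55],None,fx=10,fy=10,interpolation=cv2.INTER_CUBIC)
cv2.imwrite("pics/ins.png",np.clip(255*(np.clip(im,0,255)[:,:,::-1]/170.)**.6,0,255).astype(np.uint8))
print(arm.get_obs()["contact_force"])
```

```text
[-0.90596026 -0.26902085 -0.31793916]
```

View pics/ins.png

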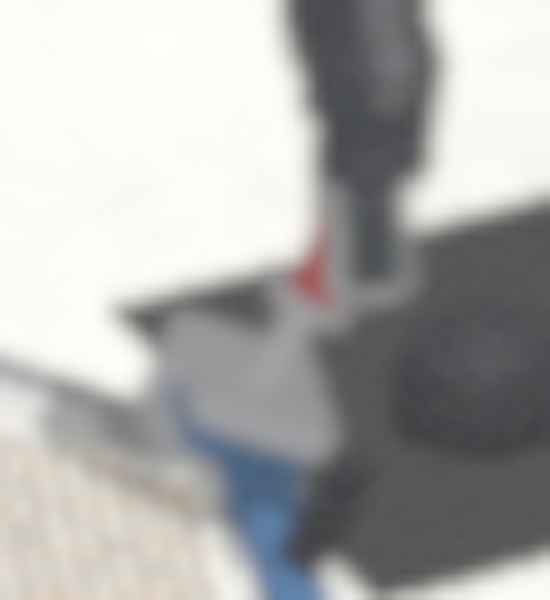

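The shank enters the plate at crop (258,385), which is about pixel (300.5,188), the hole. It's going in freely, so I continue.

>>> {"api": "carry_out", "payload": {"deltas": [[-0.5,0,1,0],[-0.5,0,1,0],[-0.5,0,1,0],[-0.5,0,1,0],[-0.5,0,1,0],[-0.5,0,1,0],[0,0,0,0],[0,0,0,0]]}}

```text
t: 20.63
position: [0.4974, -0.2546, 0.1553]
tcp_rot: [[-0.964, 0.267, 0.0], [0.267, 0.964, 0.0], [-0.0, 0.0, -1.0]]
contact_force: [1.3, 0.3, -0.6]
finger_gap: 0.171
finger_force: 23.1
```

>>> {"api": "carry_out", "payload": {"deltas": [[-0.5,0,1,0],[-0.5,0,1,0],[-0.5,0,1,0],[-0.5,0,1,0],[-0.5,0,1,0],[0,0,0,0],[0,0,0,0],[0,0,0,0]]}}

```text
t: 21.3
position: [0.4998, -0.2552, 0.1503]
tcp_rot: [[-0.964, 0.267, 0.0], [0.267, 0.964, -0.0], [-0.0, 0.0, -1.0]]
contact_force: [1.2, -0.1, 0.4]
finger_gap: 0.18
finger_force: 23.1
```

>>> {"api": "carry_out", "payload": {"deltas": [[-0.5,0,1,0],[-0.5,0,1,0],[-0.5,0,1,0],[-0.5,0,1,0],[0,0,0,0],[0,0,0,0],[0,0,0,0],[0,0,0,0]]}}

```text
t: 21.97
position: [0.5018, -0.2558, 0.1464]
tcp_rot: [[-0.964, 0.267, 0.0], [0.267, 0.964, -0.0], [-0.001, 0.0, -1.0]]
contact_force: [1.3, -0.2, -0.5]
finger_gap: 0.177
finger_force: 23.1
```

>>> {"api": "carry_out", "payload": {"deltas": [[-0.5,0,1,0],[0,0,0,0],[-0.5,0,1,0],[0,0,0,0],[0,0,0,0],[0,0,0,0],[0,0,0,0],[0,0,0,0]]}}

```text
t: 22.63
position: [0.5027, -0.256, 0.1444]
tcp_rot: [[-0.964, 0.267, 0.0], [0.267, 0.964, -0.0], [-0.0, 0.0, -1.0]]
contact_force: [2.0, -0.3, 0.6]
finger_gap: 0.173
finger_force: 23.2
```

>>> {"api": "carry_out", "payload": {"deltas": [[-0.5,0,1,0],[0,0,0,0],[-0.5,0,1,0],[0,0,0,0],[-0.5,0,1,0],[0,0,0,0],[0,0,0,0],[0,0,0,0]]}}

```text
t: 23.3
position: [0.5042, -0.2565, 0.1414]
tcp_rot: [[-0.964, 0.267, 0.001], [0.267, 0.964, -0.0], [-0.001, 0.0, -1.0]]
contact_force: [2.3, -0.2, 2.3]
finger_gap: 0.174
finger_force: 23.3
```

>>> {"api": "carry_out", "payload": {"deltas": [[-0.5,0,1,0],[0,0,0,0],[-0.5,0,1,0],[0,0,0,0],[0,0,0,0],[0,0,0,0],[0,0,0,0],[0,0,0,0]]}}

```text
t: 23.97
position: [0.5052, -0.2568, 0.1394]
tcp_rot: [[-0.964, 0.267, 0.001], [0.267, 0.964, -0.0], [-0.001, 0.0, -1.0]]
contact_force: [3.5, -0.9, 3.6]
finger_gap: 0.172
finger_force: 23.4
```

>>> {"api": "carry_out", "payload": {"deltas": [[-1,0,0,0],[0,0,0,0],[-1,0,1,0],[0,0,0,0],[-0.5,0,1,0],[0,0,0,0],[0,0,0,0],[0,0,0,0]]}}

```text
t: 24.63
position: [0.506, -0.2569, 0.1388]
tcp_rot: [[-0.964, 0.267, -0.002], [0.267, 0.964, 0.0], [0.002, -0.0, -1.0]]
contact_force: [-1.4, 1.3, 12.9]
finger_gap: 0.176
finger_force: 24.4
```

>>> {"api": "carry_out", "payload": {"deltas": [[-0.5,0,1,0],[0,0,0,0],[-0.5,0,1,0],[0,0,0,0],[0,0,0,0],[0,0,0,0],[0,0,0,0],[0,0,0,0]]}}

```text
t: 25.3
position: [0.5062, -0.257, 0.1387]
tcp_rot: [[-0.964, 0.267, -0.003], [0.267, 0.964, -0.0], [0.003, -0.001, -1.0]]
contact_force: [-6.8, 2.6, 23.1]
finger_gap: 0.175
finger_force: 25.5
```

This is a hard stop after about 38 mm of axial travel, so the flange is home. I'll ease off, release and withdraw.

>>> {"api": "carry_out", "payload": {"deltas": [[0.5,0,-1,0],[0.5,0,-1,0],[0,0,0,0],[0,0,0,0],[0,0,0,0],[0,0,0,0],[0,0,0,0],[0,0,0,0]]}}

```text
t: 25.97
position: [0.506, -0.257, 0.1388]
tcp_rot: [[-0.964, 0.267, -0.002], [0.267, 0.964, 0.0], [0.002, -0.0, -1.0]]
contact_force: [-2.0, 1.1, 12.5]
finger_gap: 0.177
finger_force: 24.2
```

>>> {"api": "carry_out", "payload": {"deltas": [[0,0,0,0],[0,0,0,0],[0,0,0,0],[0,0,0,0],[0,0,0,0],[0,0,0,0],[0,0,0,0],[0,0,0,0]], "gripper": 0.45}}

```text
t: 26.63
position: [0.5073, -0.2573, 0.1372]
tcp_rot: [[-0.964, 0.267, -0.0], [0.267, 0.964, 0.0], [0.0, 0.0, -1.0]]
contact_force: [-0.2, 0.8, -0.4]
finger_gap: 0.454
finger_force: 0.0
```

>>> {"api": "carry_out", "payload": {"deltas": [[0,0,-5,0],[0,0,-12,0],[0,0,-20,0],[0,0,-30,0],[20,0,-20,0],[35,0,0,0],[35,0,0,0],[35,0,0,0]]}}

```text
t: 27.3
position: [0.3859, -0.2236, 0.225]
tcp_rot: [[-0.964, 0.267, 0.001], [0.267, 0.964, -0.001], [-0.001, -0.001, -1.0]]
contact_force: [-0.3, 0.1, 0.3]
finger_gap: 0.45
finger_force: 0.0
```

>>> {"api": "carry_out", "payload": {"deltas": [[15,30,0,0],[10,38,0,0],[0,38,0,0],[0,38,0,0],[0,38,0,0],[0,38,0,0],[0,38,0,0],[0,0,0,0]]}}

```text
t: 27.97
position: [0.433, 0.0375, 0.2251]
tcp_rot: [[-0.965, 0.261, 0.003], [0.261, 0.965, 0.004], [-0.001, 0.005, -1.0]]
contact_force: [-0.3, -0.7, 0.2]
finger_gap: 0.451
finger_force: 0.0
```

Run:
```python
from bench import arm, eyes
import numpy as np,cv2
o=np.zeros((450,800,3),np.uint8)
for k,(n,x,y) in enumerate((("scene",275,150),("top",380,205))):
    s=np.mean([eyes.camera(n)["img"].astype(float) for _ in range(3)],0); np.save(f"end_{n}.npy",s)
    im=cv2.resize(s[y:y+56,x:x+50],None,fx=8,fy=8,interpolation=cv2.INTER_CUBIC)
    o[:448,400*k:400*k+400]=np.clip(255*(np.clip(im,0,255)[:,:,::-1]/190.)**.6,0,255)
cv2.imwrite("pics/end.png",o); print(arm.get_obs()["position"])
from h import *
U,Rr=fork(.5295,-.2625,-.2703)
for n in("scene","top"): print(n,"seated head top",proj(n,U+Rr@[0,0,.048]),"flange",proj(n,U+Rr@[0,0,.018]))
```

```text
[0.43152933 0.0301783  0.22449015]
scene seated head top [306.02593138 176.92908504] flange [301.26950899 186.23201458]
top seated head top [421.37938405 249.2090254 ] flange [420.47032187 244.25139722]
```

View pics/end.png

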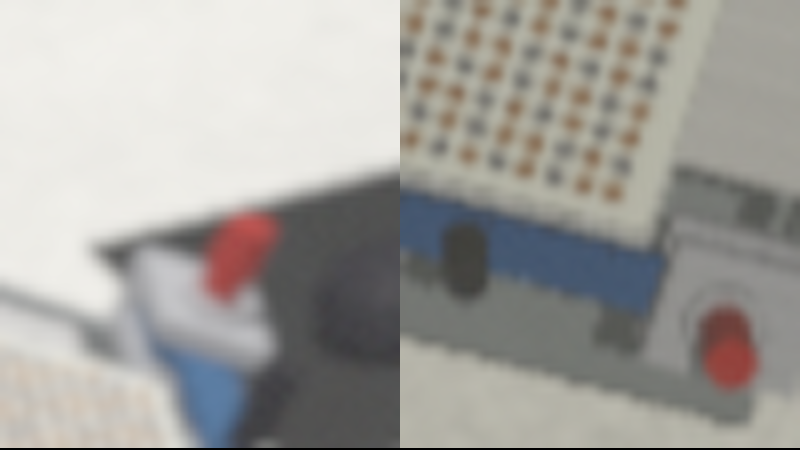

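The pin is seated: the flange ring sits on the fork face at top-view (420,244), and the head top is at (421.1,249.8) against (421.4,249.2) predicted for fully home. The bar is shut and the arm is clear.

```bash
python3 -c "
from bench import arm
print(arm.close_job())"
```

```text
the job is handed in; nothing more can be done
None
```

The bar is swung shut, and the red-headed pin is through fork and lug with its flange home on the fork, as far as the last pictures show. I've let go of it and handed the job in; no verdict came back. The green pin stayed in its hole and I saw nothing else disturbed.

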